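# Fit the bayonet lens to the bench inspection camera

## Robot

A 7-joint arm with a two-finger parallel gripper is mounted at the origin on the work surface. World frame = base frame: x ahead of the robot, y to its left, z up, the work surface at z = 0. Lengths are in m, angles in rad, forces in N, time in s.
With the tool pointing down it reaches from about 0.425 to 0.925 m from the base axis. Payload 6.8 kg.
Tool frame: the origin (TCP) lies midway between the tips of the shut fingers; the grasp point (between the pads) lies 19 mm behind it (bot.pinch_z is the distance from the TCP to the grasp point, in m); z points along the fingers, y is the line along which they close (so a half turn about z gives the same grasp; the last joint's range is limited). The gripper opens to 85 mm and grips with 20 to 120 N. Pads are 22 mm wide; open, the fingers measure 114 mm over their backs; the gripper's body (76 mm by 85 mm) begins 54 mm behind the grasp point. The pads swing forward as they close: fully open they stand 13 mm farther back than shut.
Start: joints at [-1.381, 0.477, 0.022, 1.555, -0.011, 1.109, -0.083], TCP at [0.198, 0.645, 0.231] pointing down, gripper open.
Joint ranges: [-2.96, 2.96], [-0.34, 2.1], [-1.41, 1.46], [0.24, 2.44], [-1.37, 4.51], [0.17, 1.92], [-2.96, 2.96]. Speed limits (rad/s): [2.39, 2.39, 3.14, 3.14, 3.14, 3.14, 3.14].

## Interface

Orientations are given as a unit quaternion [w, x, y, z].
In Python, from station import bot, imaging gives the robot as it stands. The module is installed in compiled form; this text tells all that it offers.
- The arm moves only by the tool carry_out, never from a script. Its argument "targets" is a list of rows, each a list of 5 numbers: the shift along the tool's x, y, z in cm, then the turn about the tool's z in degrees, then the opening, from -1 (shut) to 1 (fully open). In form: [[x, y, z, yaw, gripper], ...]. A call has 1 to 12 rows; each row shifts and turns the commanded pose from where the row before left it, along the tool's axes as they then stand; what a row does not reach is not made up. A row lasts 1/10 s, in which the tool goes at most 50 mm and 8.59 degrees, less where a joint would pass 70% of its speed; a pose out of reach is approached as far as the arm can. A call is refused whole if a number of a shift passes 5 or a number of a turn 8.59, either way. A call with a gripper value outside its range is refused whole. The fingers move at their own pace and stop on an object; "force" is the grip in N (left out, the last holds). Time passes only in rows, so rows that do not move let the fingers close. It gives the time, the measured TCP pose, the force, the opening and the grip force at its end, in the units of the state.
- bot.get_obs(): the state, without advancing time (a new reading comes with each control period).
- imaging.read_camera(name): name is "scene" or "top"; returns the picture (480x640x3 uint8, red, green, blue); there is no depth.
- imaging.calibration(name): a dict with "fx", "fy", "cx", "cy" (pixels), "extrinsics" (4x4, takes a point from world to camera coordinates). Camera axes: x right, y up, looking along -z (the intrinsics and any distortion apply to the point x, -y, -z); pixel columns grow to the right and rows downward; lengths in m; the calibration is good to about 2 mm. A picture is of the moment at which its call begins. calibration takes no time and is no camera call.
- bot.hand_in(): hands the job in; it is judged then, once.
The state is a dict: "t": time; "q": joint angles; "joint_vel": joint speeds; "joint_torque": joint torques, N m; "eef_pos": TCP position; "tool_rot": TCP orientation; "contact_force": force on the tool from outside, world axes, zero at the start; "torque": the same for the moment, N m; "gripper_width": opening from 0.0 (shut) to 1.0 (fully open); "grasp_force": force on a finger pad.
Only numpy, scipy, OpenCV 4.12 (cv2) and the standard library are available. Lean on these libraries where they do the work, as an engineer would, in place of code of your own. Each camera call takes 0.05 s, during which the arm holds its last target. There are 200 camera calls.

## Task

Take the lens lying in its orange cradle, stand it upright on its mount end on the round rubber pad and let go of it, so that you can take it again squarely from above. Then set it into the camera's mount with its white marks in line with the white dots, push it down against the spring until it is fully home, turn it clockwise (seen from above) to the stop so that its white marks meet the red marks and it is locked, and let go. Leave the spray can, spool, jar and screwdriver standing or lying where they are.

Things in the scene. Friction and masses are not known exactly. Their poses are not given: they have to be found in the camera images.
- lens: Black lens, barrel 44 mm dia from z = 12 to 68 mm, 180 g. Origin at the centre of its mount end, z along its axis to the front glass. Below the barrel a steel spigot 28 mm dia with two lugs along +x and -x (z 0 to 5 mm, 10 mm wide, to 20 mm from the axis). White marks at +x and -x on barrel side and front rim; a half turn about z looks and fits alike. Starts lying in the cradle.
- lens_front (a point): Centre of the lens front glass: on the lens axis, 68 mm from its origin.
- cradle: Fixed orange V cradle, 60 mm long along its x (the lens's axis), base 50 mm wide, 4 mm thick; its narrow sloping rails reach 20 mm off the axis to either side and 18 mm up and hold the barrel's axis 30 mm above the table. Origin under its centre, on the table. The lens's mount end points to the cradle's +x.
- pad: Fixed round black rubber pad with a white ring, 70 mm in diameter, 4 mm thick: the place to stand the lens. Origin at the centre of its underside, on the table.
- camera: Fixed black camera 76 mm square, foot 100 x 90 mm, round mount 62 mm dia facing up, face at z = 55 mm. Origin on the table on the mount's axis, z up; x = the lugs' direction (either way) when LOCKED (red marks). Entry slots (white dots) at +1.1 rad from x, anticlockwise from above: insert with lens x at camera yaw + 1.1 rad (or + pi), turn 1.1 rad clockwise; the stop is 0.07 rad further.
- mount_seat (a point): On the mount's axis, 44.5 mm above the table: the lens's origin when locked. Pushed right down (barrel on mount face) its origin is at 43 mm; locked and let go it rises to 44.5 mm, lugs against the lip; inserted but not locked the spring holds it at about 48 mm. It turns only when below 44.5 mm. Bore 31 mm dia, slots 13 mm wide, lip 5.5 mm thick.
- spring_plate (a joint): Spring plate in the bottom of the mount: 0 free, grows as it is pressed down to 0.005 m at full depth; about 3.5 N at 0, 6 N at full depth.
- spray_can: Loose upright spray can beside the camera, 48 mm in diameter, 150 mm tall (taller than the mounted lens); origin at its base centre. Leave alone.
- solder_spool: Loose grey spool standing near the cradle, 56 mm in diameter, 42 mm tall; origin at its base centre. Leave alone.
- flux_jar: Loose small amber jar, 40 mm in diameter, 45 mm tall, near the cradle beyond the lens's front; origin at its base centre. Leave alone.
- screwdriver: Loose yellow screwdriver lying on the table along its x, about 170 mm long, beyond the pad. Leave alone.
Not all that is in view belongs to the job. Of the things that look like the cradle, take the one that is farthest to the robot's right at the start.

How it is judged:
By the outcome, as a careful person would: the job done as asked, in the order asked, and still so for the second after the job is handed in, with the robot touching nothing.
It also fails if it takes over 67 s, if anything falls off the work surface, if the arm or the gripper's body presses on something with over 40 N, if the wrist force passes 120 N, or if a joint passes its speed limit or range.

## Working session

There is one attempt and no reset: what is moved stays moved. The work goes in short steps, Python scripts to look and compute and a tool call to move; the robot and the scene stay as the last step left them, time stands still between calls to the robot, and variables do not carry over. Pictures are saved under pics/ and viewed, at most 10 in all, crops included, and the job is handed in when it is done.

Besides the shell and the picture viewer there is one more tool, called after "Request:" by a JSON object that holds its "method" and its "body". carry_out: Moves the arm, as the interface text tells. Its arguments: {"type":"object","properties":{"targets":{"type":"array"},"force":{"type":"number"}},"required":["targets"]}

```bash
mkdir -p pics; python3 - <<'E'
from station import bot, imaging
import cv2, numpy as np
for n in("scene","top"):
    cv2.imwrite(f"pics/{n}0.png",imaging.read_camera(n)[:,:,::-1])
    c=imaging.calibration(n);print(n,{k:(np.round(v,4).tolist()) for k,v in c.items()})
o=bot.get_obs();print({k:np.round(v,3).tolist() for k,v in o.items()},bot.pinch_z)
E
```

```text
scene {'fx': 557.1098, 'fy': 557.1098, 'cx': 321.173, 'cy': 239.9114, 'extrinsics': [[-0.3134, 0.9496, 0.0065, 0.1667], [-0.6643, -0.2241, 0.713, 0.3], [0.6786, 0.2191, 0.7011, -1.4695], [0.0, 0.0, 0.0, 1.0]]}
top {'fx': 436.5128, 'fy': 436.5128, 'cx': 325.0929, 'cy': 242.7939, 'extrinsics': [[-0.0187, -0.9994, -0.0302, 0.0277], [0.984, -0.0238, 0.1768, -0.5654], [-0.1774, -0.0264, 0.9838, -0.8404], [0.0, 0.0, 0.0, 1.0]]}
{'t': 0.1, 'q': [-1.381, 0.478, 0.022, 1.556, -0.011, 1.109, -0.083], 'joint_vel': [0.0, -0.0, 0.001, -0.003, 0.001, -0.001, 0.001], 'joint_torque': [0.004, -59.776, 1.613, -28.195, 0.013, 0.005, 0.0], 'eef_pos': [0.198, 0.645, 0.23], 'tool_rot': [-0.0, 0.148, 0.989, -0.001], 'contact_force': [-0.69, -0.573, 0.015], 'torque': [-0.025, -0.018, -0.011], 'grasp_force': 0.0, 'gripper_width': 0.997} 0.0187
```

View pics/scene0.png

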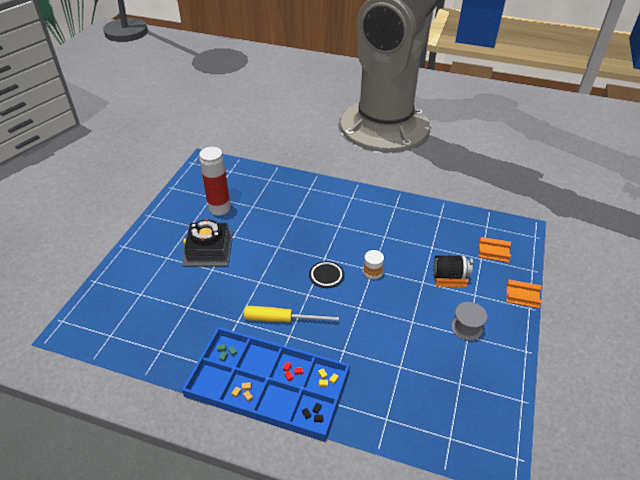

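View pics/top0.png

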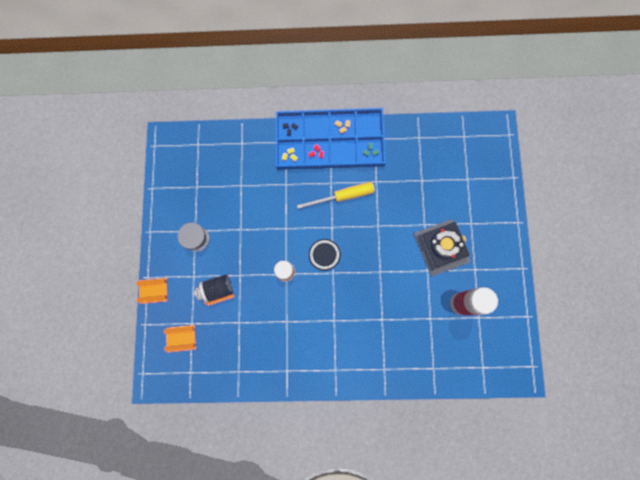

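```bash
python3 - <<'E'
import cv2, numpy as np
t=cv2.imread("pics/top0.png");s=cv2.imread("pics/scene0.png")
def c(im,x,y,w,h): return cv2.resize(im[y:y+h,x:x+w],(400,300),interpolation=cv2.INTER_CUBIC)
a=np.vstack([np.hstack([c(t,185,255,64,48),c(t,408,212,80,60)]),np.hstack([c(s,420,236,64,48),c(s,174,205,80,60)])])
cv2.imwrite("pics/m1.png",a)
E
```

```text
(no output)
```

View pics/m1.png

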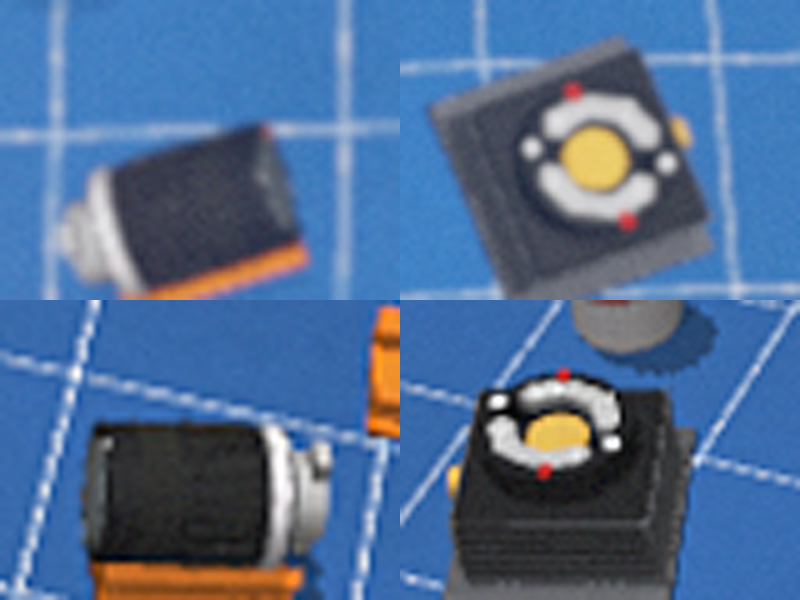

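```bash
cat > h.py <<'E'
from station import bot, imaging
import cv2, numpy as np
def ray(n,u,v):
    c=imaging.calibration(n);E=c["extrinsics"];E=np.array(E);R=E[:3,:3]
    d=R.T@np.array([(u-c["cx"])/c["fx"],-(v-c["cy"])/c["fy"],-1.]);return -R.T@E[:3,3],d
def onz(n,u,v,z):
    o,d=ray(n,u,v);return (o+d*(z-o[2])/d[2])[:2]
def proj(n,p):
    c=imaging.calibration(n);E=np.array(c["extrinsics"]);q=E[:3,:3]@np.array(p)+E[:3,3]
    return np.array([c["cx"]+c["fx"]*q[0]/-q[2],c["cy"]-c["fy"]*q[1]/-q[2]])
def blob(im,uv,r,f):
    "weighted centroid of f(pixels) around uv"
    u,v=np.round(uv).astype(int);P=im[v-r:v+r+1,u-r:u+r+1].astype(float);w=np.clip(f(P),0,None)
    Y,X=np.mgrid[v-r:v+r+1,u-r:u+r+1];return (w*X).sum()/w.sum(),(w*Y).sum()/w.sum()
red=lambda P:P[...,2]-np.maximum(P[...,1],P[...,0])-40
white=lambda P:P.min(-1)-100
E
python3 - <<'E'
from h import *
im={n:cv2.imread(f"pics/{n}0.png") for n in("top","scene")}
px=dict(top=dict(r=[(442.8,230),(453.4,256.4)],w=[(434.4,241.6),(461.2,244.2)]),scene=dict(r=[(206.8,220.2),(202.8,239.4)],w=[(193.6,225.2),(216.4,233.2)]))
for n in px:
  for k,f in(("r",red),("w",white)):
    b=[blob(im[n],p,3 if k=="r" else 2,f) for p in px[n][k]]
    a,c=[onz(n,*q,.055) for q in b];d=a-c
    print(n,k,np.round(b,1).tolist(),"mid",((a+c)/2).round(4),"len",np.hypot(*d).round(4),"yaw",np.arctan2(d[1],d[0]).round(3))
for n,P in dict(top=[(230,285.1),(202.6,292.1),(195.9,293.9)],scene=[(435.3,268),(464,267.5),(471.5,268)]).items():
  print(n,"lens",[onz(n,*p,.03).round(4).tolist() for p in P])
for nm,u,v,z in(("can top",485,301,.15),("spool",191,236,.042),("jar",285,270,.045),("pad",324.5,255,.004),("drv",374,187,.015),("drv",298,207,.005)): print(nm,onz("top",u,v,z).round(3))
for nm,u,v,z in(("can top",211,155,.15),("pad",326,274,.004),("jar",373.5,257,.045)): print(nm,onz("scene",u,v,z).round(3))
E
```

```text
top r [[442.1, 229.9], [453.0, 255.7]] mid [ 0.5592 -0.2313] len 0.0564 yaw 0.328
top w [[434.0, 241.2], [460.9, 244.2]] mid [ 0.5594 -0.231 ] len 0.0539 yaw 1.433
scene r [[206.2, 219.7], [202.4, 238.8]] mid [ 0.5579 -0.2355] len 0.0552 yaw -2.81
scene w [[193.1, 224.8], [215.9, 233.1]] mid [ 0.5573 -0.2356] len 0.0541 yaw -1.704
top lens [[0.4855, 0.2144], [0.4723, 0.2711], [0.4688, 0.285]]
scene lens [[0.4917, 0.2168], [0.4728, 0.2688], [0.4695, 0.2827]]
can top [ 0.438 -0.265]
spool [0.589 0.295]
jar [0.513 0.098]
pad [0.548 0.019]
drv [ 0.693 -0.092]
drv [0.655 0.074]
can top [ 0.444 -0.263]
pad [0.551 0.016]
jar [0.515 0.1  ]
```

Request:
{"method": "carry_out", "body": {"targets": [[0, 0, 0, 8.3, 1], [0, 0, 0, 8.3, 1], [0, 0, 0, 8.3, 1], [0, 0, 0, 8.3, 1], [0, 0, 0, 8.3, 1], [0, 0, 0, 8.3, 1], [0, 0, 0, 8.2, 1], [-4.48, 1.54, 0, 0, 1], [-4.48, 1.54, 0, 0, 1], [-4.48, 1.54, 0, 0, 1], [-4.48, 1.54, 0, 0, 1], [-4.48, 1.54, 0, 0, 1]], "force": 20}}

```text
t: 1.3
eef_pos: [0.3308, 0.4468, 0.231]
tool_rot: [0.0, 0.609, 0.793, -0.0]
contact_force: [0.6, 0.3, 0.0]
gripper_width: 0.999
grasp_force: 0.0
```

Request:
{"method": "carry_out", "body": {"targets": [[-4.48, 1.54, 0.5, 0, 1], [-4.48, 1.54, 0.5, 0, 1], [-4.48, 1.54, 0.5, 0, 1], [-4.48, 1.54, 0.5, 0, 1], [-4.48, 1.54, 1, 0, 1], [-4.48, 1.54, 1, 0, 1], [0, 0, 2, 0, 1], [0, 0, 3, 0, 1], [0, 0, 0, 0, 1]]}}

```text
t: 2.2
eef_pos: [0.4862, 0.2113, 0.1381]
tool_rot: [-0.001, 0.609, 0.793, -0.003]
contact_force: [-0.4, 0.1, 0.0]
gripper_width: 1.001
grasp_force: 0.0
```

```bash
cat >> h.py <<'E'
def move(tx,ty,tz,psi=None,q=1):
    "tool-frame cm/deg to world TCP target; psi = angle of tool y (deg)"
    o=bot.get_obs();p=np.array(o["eef_pos"]);from scipy.spatial.transform import Rotation as Rn
    w=o["tool_rot"];R=Rn.from_quat([w[1],w[2],w[3],w[0]]).as_matrix();y=R[:,1];ps=np.degrees(np.arctan2(y[1],y[0]))
    if psi is None: psi=ps
    a=np.radians(psi);d=np.array([tx,ty,tz])-p
    print("t",round(float(o["t"]),2),"TCP",p.round(4),"psi",ps.round(2),"tilt",R[:,2].round(4),"q",np.round(o["q"],2),"w",round(float(o["gripper_width"]),3),"gf",round(float(o["grasp_force"]),1),"F",np.round(o["contact_force"],1),"T",np.round(o["torque"],2))
    print("turn(tool)",round(-(psi-ps),2),"then xyz cm",np.round(100*np.array([-d[0]*np.sin(a)+d[1]*np.cos(a),d[0]*np.cos(a)+d[1]*np.sin(a),-d[2]]),2))
E
python3 - <<'E'
from h import *
move(.489,.213,.012,15)
im=imaging.read_camera("scene")[:,:,::-1];cv2.imwrite("pics/s2.png",cv2.resize(im[170:320,380:580],(800,600),interpolation=cv2.INTER_CUBIC))
E
```

```text
t 2.2 TCP [0.4862 0.2113 0.1381] psi 14.9 tilt [-0.006  -0.0038 -1.    ] q [-0.85  0.38  0.4   2.01 -0.2   0.8  -0.07] w 1.001 gf 0.0 F [-0.4  0.1  0. ] T [-0.01  0.03  0.04]
turn(tool) -0.1 then xyz cm [ 0.1   0.31 12.61]
```

View pics/s2.png

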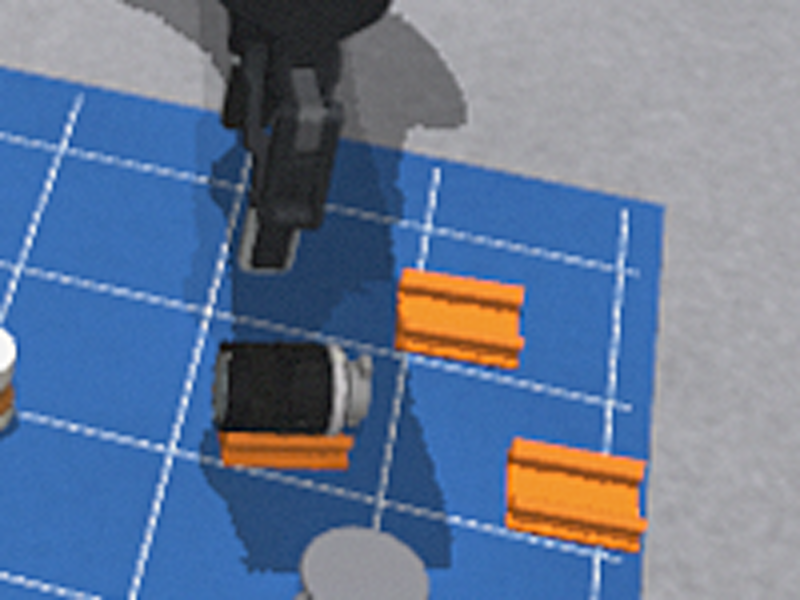

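The scene view shows the open fingers hanging over the lens. The near finger is at about (270,265) in the crop and the lens's front end at about (225,390). I'll descend and close.

Request:
{"method": "carry_out", "body": {"targets": [[0.1, 0.3, 3.1, 0, 1], [0, 0, 3.1, 0, 1], [0, 0, 3.2, 0, 1], [0, 0, 3.2, 0, 1], [0, 0, 0, 0, 1], [0, 0, 0, 0, -1], [0, 0, 0, 0, -1], [0, 0, 0, 0, -1], [0, 0, 0, 0, -1], [0, 0, 0, 0, -1], [0, 0, 0, 0, -1]], "force": 20}}

```text
t: 3.35
eef_pos: [0.4894, 0.2141, 0.0168]
tool_rot: [-0.001, 0.609, 0.793, -0.001]
contact_force: [-8.0, -3.5, 11.9]
gripper_width: 0.509
grasp_force: 18.7
```

Request:
{"method": "carry_out", "body": {"targets": [[0, 0, 0, 0, -1], [0, 0, -1, 0, -1], [0, 0, -2, 0, -1], [0, 0, -3, 0, -1], [0, 0, -3, 0, -1], [0, 0, -2, 0, -1], [0, 0, 0, 0, -1], [0, 0, 0, 0, -1]]}}

```text
t: 4.15
eef_pos: [0.4917, 0.2149, 0.1261]
tool_rot: [0.0, 0.609, 0.793, 0.001]
contact_force: [-0.0, 0.4, -2.6]
gripper_width: 0.501
grasp_force: 20.8
```

```bash
python3 - <<'E'
from h import *
move(.489,.213,.012,15)
im=imaging.read_camera("scene")[:,:,::-1];cv2.imwrite("pics/s3.png",cv2.resize(im[170:320,380:580],(800,600),interpolation=cv2.INTER_CUBIC))
E
```

```text
t 4.15 TCP [0.4917 0.2149 0.1261] psi 14.95 tilt [ 0.0016  0.0014 -1.    ] q [-0.85  0.4   0.4   2.01 -0.22  0.77 -0.06] w 0.501 gf 20.8 F [-0.   0.4 -2.6] T [-0.1   0.09  0.01]
turn(tool) -0.05 then xyz cm [-0.12 -0.31 11.41]
```

View pics/s3.png

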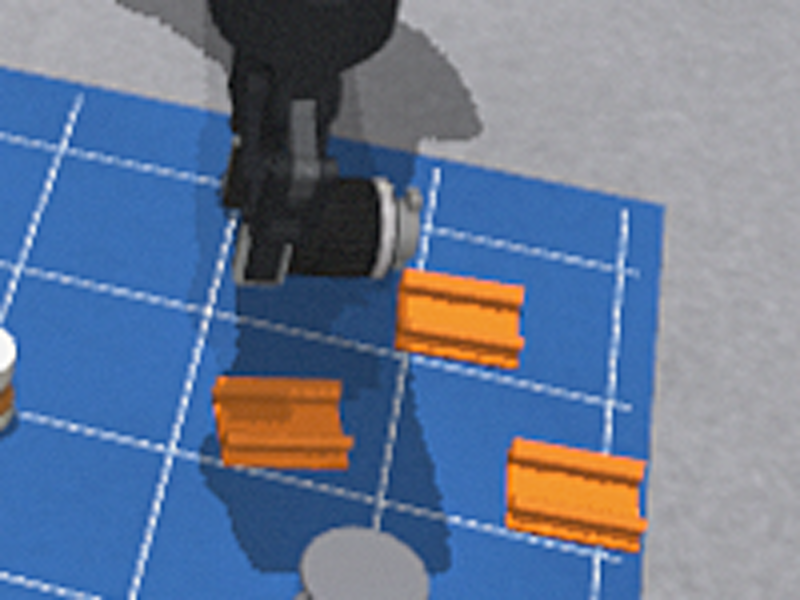

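The lens is held level, gripped by its last few mm, with no sag. I'll carry it over the pad, turned away from the jar, and ease the grip there so it swings down.

Request:
{"method": "carry_out", "body": {"targets": [[0, 0, 0, 8.3, -1], [0, 0, 0, 8.3, -1], [0, 0, 0, 8.3, -1], [0, 0, 0, 8.3, -1], [0, 0, 0, 8.3, -1], [0, 0, 0, 8.3, -1], [0, 0, 0, 8.3, -1], [0, 0, 0, 8.3, -1], [0, 0, 0, 8.5, -1], [-0.8, 2.9, 0, 0, -1], [-0.8, 2.9, 0, 0, -1], [-0.8, 2.9, 0, 0, -1]]}}

```text
t: 5.4
eef_pos: [0.5134, 0.1262, 0.124]
tool_rot: [0.001, 0.966, 0.26, -0.001]
contact_force: [0.7, -0.3, -1.2]
gripper_width: 0.5
grasp_force: 20.9
```

Request:
{"method": "carry_out", "body": {"targets": [[-0.8, 2.9, 0, 0, -1], [-0.8, 2.9, 0, 0, -1], [-0.8, 2.9, 0, 0, -1], [-0.8, 2.6, 0, 0, -1], [0, 0, 2, 0, -1], [0, 0, 2, 0, -1], [0, 0, 2, 0, -1], [0, 0, 0, 0, -1], [0, 0, 0, 0, -1]]}}

```text
t: 6.3
eef_pos: [0.5423, 0.013, 0.0647]
tool_rot: [0.0, 0.966, 0.259, -0.001]
contact_force: [0.1, -0.9, -1.8]
gripper_width: 0.504
grasp_force: 21.1
```

```bash
python3 - <<'E'
from h import *
move(.5434,.014,.062,-60)
im=imaging.read_camera("scene")[:,:,::-1];cv2.imwrite("pics/s4.png",cv2.resize(im[190:310,250:410],(800,600),interpolation=cv2.INTER_CUBIC))
E
```

```text
t 6.3 TCP [0.5423 0.013  0.0647] psi -59.99 tilt [-2.e-03 -9.e-04 -1.e+00] q [-0.64  0.57  0.65  2.04 -0.53  0.7  -0.69] w 0.504 gf 21.1 F [ 0.1 -0.9 -1.8] T [-0.03  0.01 -0.03]
turn(tool) 0.01 then xyz cm [ 0.14 -0.03  0.27]
```

View pics/s4.png

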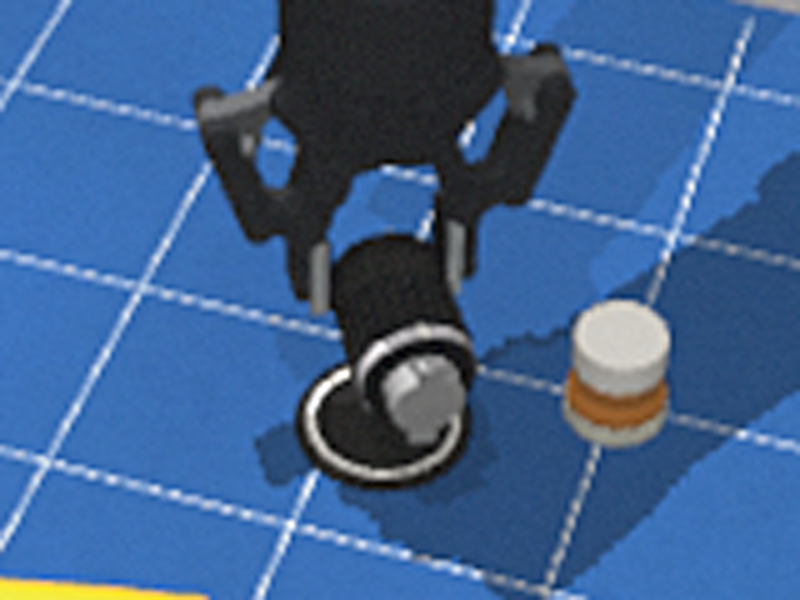

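The lens is still about level above the pad: white ring at (415,370), spigot at (425,400) in the crop. I'll ease the opening a little at a time and watch the grip force.

Request:
{"method": "carry_out", "body": {"targets": [[0, 0, 0, 0, -0.2], [0, 0, 0, 0, -0.1], [0, 0, 0, 0, -0.05], [0, 0, 0, 0, -0.05]]}}

```text
t: 6.75
eef_pos: [0.5432, 0.0135, 0.0657]
tool_rot: [-0.0, 0.966, 0.259, 0.0]
contact_force: [0.1, -0.5, -1.5]
gripper_width: 0.503
grasp_force: 21.0
```

```bash
python3 - <<'E'
from h import *
move(.5434,.014,.062,-60)
E
```

```text
t 6.75 TCP [0.5432 0.0135 0.0657] psi -59.95 tilt [ 6.e-04  3.e-04 -1.e+00] q [-0.64  0.57  0.65  2.04 -0.53  0.7  -0.69] w 0.503 gf 21.0 F [ 0.1 -0.5 -1.5] T [-0.04  0.06  0.02]
turn(tool) 0.05 then xyz cm [ 0.04 -0.03  0.37]
```

Request:
{"method": "carry_out", "body": {"targets": [[0, 0, 0, 0, -0.02], [0, 0, 0, 0, -0.02]]}}

```text
t: 6.95
eef_pos: [0.543, 0.0134, 0.0653]
tool_rot: [-0.0, 0.966, 0.259, 0.0]
contact_force: [-0.4, -0.1, -1.5]
gripper_width: 0.506
grasp_force: 21.0
```

Request:
{"method": "carry_out", "body": {"targets": [[0, 0, 0, 0, -0.01], [0, 0, 0, 0, -0.01]]}}

```text
t: 7.15
eef_pos: [0.543, 0.0134, 0.0653]
tool_rot: [-0.0, 0.966, 0.259, -0.0]
contact_force: [-0.4, -0.7, -1.6]
gripper_width: 0.502
grasp_force: 21.0
```

Request:
{"method": "carry_out", "body": {"targets": [[0, 0, 0, 0, 0], [0, 0, 0, 0, 0]]}}

```text
t: 7.35
eef_pos: [0.543, 0.0134, 0.0653]
tool_rot: [-0.0, 0.966, 0.259, -0.0]
contact_force: [-0.1, 0.8, -1.7]
gripper_width: 0.505
grasp_force: 21.0
```

Request:
{"method": "carry_out", "body": {"targets": [[0, 0, -3, 0, -1], [0, 0, -4, 0, -1], [0, 0, 5, 0, -1], [0, 0, -5, 0, -1], [0, 0, 5, 0, -1], [0, 0, -5, 0, -1], [0, 0, 5, 0, -1], [0, 0, -5, 0, -1], [0, 0, 5, 0, -1], [0, 0, -5, 0, -1], [0, 0, 0, 0, -1], [0, 0, 0, 0, -1]]}}

```text
t: 8.55
eef_pos: [0.5436, 0.0131, 0.1355]
tool_rot: [0.0, 0.966, 0.259, 0.0]
contact_force: [-0.7, 0.6, -1.4]
gripper_width: 0.505
grasp_force: 23.5
```

```bash
python3 - <<'E'
from h import *
move(.5434,.014,.062,-60)
a=imaging.read_camera("scene")[:,:,::-1];b=imaging.read_camera("top")[:,:,::-1]
cv2.imwrite("pics/s5.png",np.hstack([cv2.resize(a[150:310,250:410],(400,400),interpolation=cv2.INTER_CUBIC),cv2.resize(b[200:300,270:370],(400,400),interpolation=cv2.INTER_CUBIC)]))
E
```

```text
t 8.55 TCP [0.5436 0.0131 0.1355] psi -59.97 tilt [ 1.e-03 -5.e-04 -1.e+00] q [-0.73  0.48  0.77  2.   -0.44  0.84 -0.76] w 0.505 gf 23.5 F [-0.7  0.6 -1.4] T [-0.03  0.03  0.04]
turn(tool) 0.03 then xyz cm [ 0.02 -0.09  7.35]
```

View pics/s5.png

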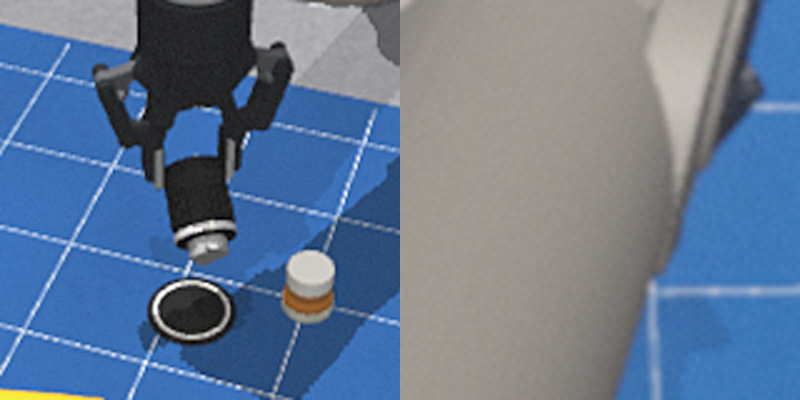

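The shakes worked. In the left half the lens now hangs mount-down at a slant: front at (195,165), spigot at (210,245). I'll shake it again.

Request:
{"method": "carry_out", "body": {"targets": [[0, 0, 5, 0, -1], [0, 0, -5, 0, -1], [0, 0, 5, 0, -1], [0, 0, -5, 0, -1], [0, 0, 5, 0, -1], [0, 0, -5, 0, -1], [0, 0, 5, 0, -1], [0, 0, -5, 0, -1], [0, 0, 5, 0, -1], [0, 0, -5, 0, -1], [0, 0, 0, 0, -1], [0, 0, 0, 0, -1]]}}

```text
t: 9.85
eef_pos: [0.5434, 0.0134, 0.1359]
tool_rot: [-0.0, 0.966, 0.259, 0.001]
contact_force: [-0.2, -0.4, -1.6]
gripper_width: 0.501
grasp_force: 24.1
```

```bash
python3 - <<'E'
from h import *
move(.5434,.014,.062,-60)
a=imaging.read_camera("scene")[:,:,::-1]
cv2.imwrite("pics/s6.png",cv2.resize(a[190:270,290:370],(600,600),interpolation=cv2.INTER_CUBIC))
E
```

```text
t 9.85 TCP [0.5434 0.0134 0.1359] psi -59.97 tilt [ 1.5e-03  9.0e-04 -1.0e+00] q [-0.74  0.48  0.79  2.   -0.46  0.84 -0.75] w 0.501 gf 24.1 F [-0.2 -0.4 -1.6] T [-0.01  0.08  0.01]
turn(tool) 0.03 then xyz cm [ 0.03 -0.05  7.39]
```

View pics/s6.png

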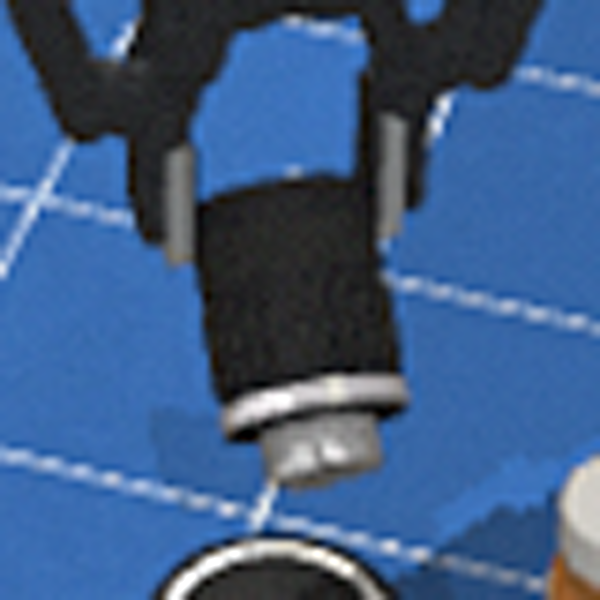

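```bash
cat >> h.py <<'E'
def ringpred(tcp,psi,off=.008,h=.014,L=.050):
    a=np.radians(psi+90);x=np.array([np.cos(a),np.sin(a),0]);P=np.array(tcp)+off*x+[0,0,h]
    return {th:proj("scene",P+L*(np.cos(np.radians(th))*x-[0,0,np.sin(np.radians(th))])).round(1).tolist() for th in range(-10,91,10)}
E
python3 - <<'E'
from h import *
print("s4 ring 333,264",ringpred((.5423,.013,.0647),-60))
print("s5 ring 332.0,244",ringpred((.5436,.0131,.1357),-60))
print("pinch", proj("scene",[.5436,.0131,.1357+.0187]))
a=cv2.imread("pics/s6.png");a=cv2.resize(a,(80,80),interpolation=cv2.INTER_AREA)
hsv=cv2.cvtColor(a,cv2.COLOR_BGR2HSV);m=(hsv[...,1]<60)&(hsv[...,2]>90)
for r in range(45,70): print(r+190,''.join('#' if v>170 else '+' if v>0 else '.' for v in (m*hsv[...,2])[r,20:65]))
E
```

```text
s4 ring 333,264 {-10: [333.1, 262.4], 0: [333.0, 266.0], 10: [332.9, 268.9], 20: [332.5, 271.1], 30: [332.0, 272.6], 40: [331.3, 273.2], 50: [330.5, 273.0], 60: [329.7, 272.0], 70: [328.7, 270.3], 80: [327.8, 267.9], 90: [326.8, 264.9]}
s5 ring 332.0,244 {-10: [333.8, 234.3], 0: [333.8, 238.3], 10: [333.6, 241.6], 20: [333.2, 244.1], 30: [332.6, 245.8], 40: [331.9, 246.7], 50: [331.1, 246.8], 60: [330.2, 246.0], 70: [329.2, 244.4], 80: [328.2, 242.0], 90: [327.2, 239.1]}
pinch [326.66866902 213.98003395]
235 .............................................
236 .............................................
237 .............................................
238 .............................................
239 .............................................
240 ......................++##++++++++...........
241 ..................+++###########++...........
242 .............++############+++++++...........
243 ............+########+++++++.................
244 ..........++#######++........................
245 ..........+####++......++++++................
246 ..........+++......+++++++++++...............
247 .................+++++++++++++...............
248 ...............++++++++#++++++...............
249 ...............++++##++###++++...............
250 ...............++++###+###+++++..............
251 ...............+++####+++++++++..............
252 ................++#++++.....+................
253 ................+++++....+...................
254 ................++.....+.....................
255 ................#............................
256 ...............#.............................
257 ..........#...##.............................
258 ..........#...##.............................
259 ..............#..............................
```

Request:
{"method": "carry_out", "body": {"targets": [[0, 0, 2, 0, -1], [0, 0, 5, 0, -1], [0, 0, -5, 0, -1], [0, 0, -2, 0, -1], [0, 0, 2, 0, -1], [0, 0, 5, 0, -1], [0, 0, -5, 0, -1], [0, 0, -2, 0, -1], [0, 0, 2, 0, -1], [0, 0, 5, 0, -1], [0, 0, -5, 0, -1], [0, 0, -2, 0, -1]]}}

```text
t: 11.1
eef_pos: [0.5417, 0.0128, 0.1334]
tool_rot: [0.001, 0.966, 0.259, -0.003]
contact_force: [2.2, -0.2, 0.1]
gripper_width: 0.506
grasp_force: 24.2
```

Request:
{"method": "carry_out", "body": {"targets": [[0, 0, 2, 0, -1], [0, 0, 5, 0, -1], [0, 0, -5, 0, -1], [0, 0, -2, 0, -1], [0, 0, 2, 0, -1], [0, 0, 5, 0, -1], [0, 0, -5, 0, -1], [0, 0, -2, 0, -1], [0, 0, 0, 0, -1], [0, 0, 0, 0, -1]]}}

```text
t: 12.1
eef_pos: [0.5427, 0.0139, 0.1357]
tool_rot: [-0.001, 0.966, 0.259, 0.001]
contact_force: [-0.2, -0.1, -1.4]
gripper_width: 0.497
grasp_force: 24.2
```

```bash
cat >> h.py <<'E'
def ascii(a,r0,r1,c0,c1):
    hsv=cv2.cvtColor(np.ascontiguousarray(a),cv2.COLOR_BGR2HSV);s,v=hsv[...,1].astype(int),hsv[...,2].astype(int)
    for r in range(r0,r1): print(r,''.join('#' if s[r,c]<70 and v[r,c]>165 else '+' if s[r,c]<70 and v[r,c]>85 else 'k' if v[r,c]<60 else '.' for c in range(c0,c1)))
E
python3 - <<'E'
from h import *
move(.5434,.014,.062,-60)
a=imaging.read_camera("scene")[:,:,::-1];cv2.imwrite("pics/s7.png",a)
print(ringpred(bot.get_obs()["eef_pos"],-60))
ascii(a,208,260,305,355)
E
```

```text
t 12.1 TCP [0.5427 0.0139 0.1357] psi -59.95 tilt [ 0.0011  0.0022 -1.    ] q [-0.76  0.49  0.81  2.   -0.47  0.84 -0.73] w 0.497 gf 24.2 F [-0.2 -0.1 -1.4] T [-0.01  0.07  0.01]
turn(tool) 0.05 then xyz cm [0.06 0.03 7.37]
{-10: [334.5, 234.1], 0: [334.5, 238.0], 10: [334.3, 241.3], 20: [333.9, 243.9], 30: [333.3, 245.6], 40: [332.6, 246.5], 50: [331.8, 246.5], 60: [330.9, 245.7], 70: [329.9, 244.1], 80: [328.9, 241.8], 90: [327.9, 238.8]}
208 ..kkkkkkkk.......................kkk.+++kk........
209 ..kkkkkkk.+......................kkk+++.kk........
210 ..kkkkk.+++......................kkk+++.kk........
211 ..kkkkk.+++......................kkk+++.kk........
212 ...kkkk.+++......................kkk+++.kk........
213 ...kkkk.+++......................kkk+++.kk........
214 ...kkkk.+++..............kkkkkkkkkkk+++kkk........
215 ...kkkk.+++........kkkkkkkkkkkkkkkkk+++kk.........
216 ...kkkk.+++....kkkkkkkkkkkkkkkkkkkkk+++kk.........
217 ...kkkk.+++k.kkkkkkkkkkkkkkkkkkkkkkk+++...........
218 ....kkk.+++kkkkkkkkkkkkkkkkkkkkkkkkk+++...........
219 ....kkk.+++kkkkkkkkkkkkkkkkkkkkkkkkk+++.......
[... 1504 characters left out ...]
.....+.kkkk.+++++++++++++...............
248 ................kkkk++++++++++++++++..............
249 ....................++++++++#+++++++..............
250 ....................+++++#++##++++++..............
251 ....................++++###+##++++++..............
252 .....................++###++++++..+...............
253 #....................+++++++......................
254 .....................++...........................
255 .......##............#............................
256 ...........##.......#.............................
257 ...........#..##...##.............................
258 ...............#..###.............................
259 ..................##...##.........................
```

Request:
{"method": "carry_out", "body": {"targets": [[-1.1, 0, 2, 0, -1], [-1.1, 0, 2, 0, -1], [0, 0, 2, 0, -1], [0, 0, 1.5, 0, -1], [0, 0, 0.5, 0, -1], [0, 0, 0.5, 0, -1], [0, 0, 0, 0, -1]]}}

```text
t: 12.85
eef_pos: [0.5241, 0.0025, 0.0502]
tool_rot: [-0.0, 0.966, 0.259, 0.0]
contact_force: [-0.4, -0.5, -1.3]
gripper_width: 0.5
grasp_force: 24.2
```

Request:
{"method": "carry_out", "body": {"targets": [[0, 0, 0.5, 0, -1], [0, 0, 0, 0, -1]]}}

```text
t: 13.05
eef_pos: [0.5241, 0.0019, 0.0456]
tool_rot: [0.0, 0.966, 0.259, 0.0]
contact_force: [-1.6, -0.3, 4.1]
gripper_width: 0.503
grasp_force: 24.5
```

Request:
{"method": "carry_out", "body": {"targets": [[0, 0, 0.4, 0, -1], [0, 0, 0, 0, -1]]}}

```text
t: 13.25
eef_pos: [0.5228, 0.001, 0.0418]
tool_rot: [-0.0, 0.966, 0.258, -0.001]
contact_force: [-6.6, -2.3, 11.6]
gripper_width: 0.504
grasp_force: 26.7
```

Request:
{"method": "carry_out", "body": {"targets": [[0, 0, -1, 0, -1], [-1.7, 0, -1, 0, -1], [-1.7, 0, 0, 0, -1], [0, 0, 1, 0, -1], [0, 0, 0.7, 0, -1], [0, 0, 0, 0, -1]]}}

```text
t: 13.85
eef_pos: [0.4952, -0.0139, 0.0436]
tool_rot: [-0.0, 0.966, 0.26, -0.0]
contact_force: [0.4, 1.3, -0.8]
gripper_width: 0.501
grasp_force: 25.8
```

Request:
{"method": "carry_out", "body": {"targets": [[0, 0, 0.4, 0, -1], [0, 0, 0, 0, -1]]}}

```text
t: 14.05
eef_pos: [0.4935, -0.0151, 0.04]
tool_rot: [-0.0, 0.966, 0.259, -0.001]
contact_force: [-5.4, -2.3, 9.1]
gripper_width: 0.502
grasp_force: 27.1
```

Request:
{"method": "carry_out", "body": {"targets": [[0.6, 0, -0.3, 0, -1], [0.6, 0, -0.3, 0, -1], [0.6, 0, -0.25, 0, -1], [0, 0, 0, 0, -1]]}}

```text
t: 14.45
eef_pos: [0.5119, -0.0046, 0.0491]
tool_rot: [0.0, 0.966, 0.26, 0.001]
contact_force: [0.8, 0.1, -2.2]
gripper_width: 0.504
grasp_force: 26.4
```

```bash
python3 - <<'E'
from h import *
move(.5434,.014,.062,-60)
a=imaging.read_camera("scene")[:,:,::-1];cv2.imwrite("pics/s8.png",a)
print(ringpred(bot.get_obs()["eef_pos"],-60))
ascii(a,250,300,290,345)
E
```

```text
t 14.45 TCP [ 0.5119 -0.0046  0.0491] psi -59.86 tilt [ 1.9e-03  1.0e-04 -1.0e+00] q [-0.64  0.57  0.68  2.12 -0.6   0.65 -0.59] w 0.504 gf 26.4 F [ 0.8  0.1 -2.2] T [-0.01  0.02  0.02]
turn(tool) 0.14 then xyz cm [ 3.66 -0.04 -1.29]
{-10: [328.6, 254.3], 0: [328.7, 257.8], 10: [328.5, 260.7], 20: [328.2, 262.9], 30: [327.7, 264.4], 40: [327.1, 265.0], 50: [326.4, 264.9], 60: [325.6, 264.0], 70: [324.7, 262.4], 80: [323.8, 260.2], 90: [322.9, 257.3]}
250 .......................kkkkkkkkkkkkkkkkkkkkkkk.........
251 ......#.................kkkkkkkkkkkkkkkkkkkkkkk........
252 ..........#.............kkkkkkkkkkkkkkkkkkkkkkk........
253 ..............##........kkkkkkkkkkkkkkkkkkkkkkk........
254 ..............##..##....kkkkkkkkkkkkkkkkkkkkkkk........
255 ......................##kkkkkkkkkkkkkkkkkkkkkkk........
256 .........................kkkkkkkkkkkkkkkkkkkkkkk.......
257 .........................kkkkkkkkkkkkk++...............
258 .........................kkkkkkkkk.+++#####+++++.......
259 .........................kkkkk.+#+#############++......
260 .........................kkk+###########+
[... 1654 characters left out ...]
.....##.................................
289 ....................##.................................
290 .#..................#..................................
291 .#...#.................................................
292 .....#...#.............................................
293 .........#...##........................................
294 .................##....................................
295 .................##..##................................
296 .................#....#.#..............................
297 ................##......#...#..........................
298 ................##..........#..##......................
299 ................#...............#...##.................
```

Request:
{"method": "carry_out", "body": {"targets": [[0, 0, -1.5, 0, -1], [-2.6, 0, 0, 0, -1], [-2.6, 0, 0, 0, -1], [0, 0, 1.2, 0, -1], [0, 0, 1.2, 0, -1], [0, 0, 0, 0, -1], [0.5, 0, 0, 0, -1], [0.5, 0, 0, 0, -1], [0, 0, 0, 0, -1]]}}

```text
t: 15.4
eef_pos: [0.4754, -0.0259, 0.0401]
tool_rot: [0.0, 0.966, 0.26, 0.001]
contact_force: [0.0, -0.7, -2.1]
gripper_width: 0.498
grasp_force: 26.4
```

Request:
{"method": "carry_out", "body": {"targets": [[0.4, 0, 0, 0, -1], [0.2, 0, 0, 0, -1], [0, 0, 0, 0, -1]]}}

```text
t: 15.7
eef_pos: [0.479, -0.0236, 0.0398]
tool_rot: [0.0, 0.966, 0.259, -0.0]
contact_force: [-0.7, 0.5, -0.8]
gripper_width: 0.503
grasp_force: 26.5
```

Request:
{"method": "carry_out", "body": {"targets": [[0.3, 0, 0, 0, -1], [0.3, 0, 0, 0, -1], [0, 0, 0, 0, -1]]}}

```text
t: 16.0
eef_pos: [0.4803, -0.0228, 0.0396]
tool_rot: [-0.0, 0.966, 0.258, -0.003]
contact_force: [-10.9, -6.6, 11.7]
gripper_width: 0.502
grasp_force: 27.6
```

Request:
{"method": "carry_out", "body": {"targets": [[0.3, 0, 0, 0, -1], [0.3, 0, 0, 0, -1], [0, 0, 0, 0, -1]]}}

```text
t: 16.3
eef_pos: [0.481, -0.0224, 0.0395]
tool_rot: [-0.001, 0.966, 0.257, -0.007]
contact_force: [-22.8, -12.8, 29.0]
gripper_width: 0.501
grasp_force: 29.0
```

Request:
{"method": "carry_out", "body": {"targets": [[0.15, 0, -0.2, 0, -1], [0.2, 0, -0.2, 0, -1], [0, 0, 0, 0, -1]]}}

```text
t: 16.6
eef_pos: [0.4887, -0.018, 0.0438]
tool_rot: [-0.001, 0.966, 0.258, -0.003]
contact_force: [-11.4, -5.6, 12.8]
gripper_width: 0.501
grasp_force: 30.6
```

Request:
{"method": "carry_out", "body": {"targets": [[0.3, 0, -0.2, 0, -1], [0.3, 0, -0.2, 0, -1], [0, 0, 0, 0, -1]]}}

```text
t: 16.9
eef_pos: [0.4957, -0.0139, 0.0477]
tool_rot: [-0.0, 0.966, 0.259, -0.002]
contact_force: [-5.5, -3.9, 4.3]
gripper_width: 0.506
grasp_force: 30.7
```

```bash
python3 - <<'E'
from h import *
move(.5434,.014,.062,-60)
a=imaging.read_camera("scene")[:,:,::-1];cv2.imwrite("pics/s9.png",a)
print(ringpred(bot.get_obs()["eef_pos"],-60))
ascii(a,215,285,285,340)
E
```

```text
t 16.9 TCP [ 0.4957 -0.0139  0.0477] psi -60.02 tilt [-3.4e-03 -4.0e-04 -1.0e+00] q [-0.63  0.56  0.68  2.15 -0.6   0.63 -0.57] w 0.506 gf 30.7 F [-5.5 -3.9  4.3] T [-0.78  1.42 -0.03]
turn(tool) -0.02 then xyz cm [ 5.52 -0.03 -1.43]
{-10: [326.6, 248.0], 0: [326.7, 251.6], 10: [326.5, 254.5], 20: [326.2, 256.7], 30: [325.7, 258.2], 40: [325.2, 258.9], 50: [324.5, 258.8], 60: [323.7, 258.0], 70: [322.9, 256.4], 80: [322.0, 254.2], 90: [321.1, 251.5]}
215 ......kkkkkkk....kkkkkkkkkkk...................kkkkkkkk
216 ......kkkkkkkkk..kkkkkkkkkkk...................kkkkkkkk
217 .......kkkkkkkkkkkkkkkkkkkkk..................kkkkkkkkk
218 .......kkkkkkkkkkkkkkkkkkkk...................kkkkkkkkk
219 ........kkkkkkkkkkkkkkkkkk....................kkkkkkkkk
220 ........kkkkkkkkkkkkkkkkk....................kkkkkkkkk.
221 .........kkkkkkkkkkkkkkkk....................kkkkkkkk..
222 .........kkkkkkkkkkkkkkkk............#.......kkk++.kk..
223 ..........kkkkkkkkkkkkkk.................##..kkk+++kk.#
224 ..........kkkk...kkkkkkk.....................kkk.++kk.#
225 .....#............kkkkk..................
[... 2854 characters left out ...]
.........k.##.kkkkkkkkkkkkkkkkkkkkkkkkkk
274 ........................k.##+kkkkkkkkkkkkkkkkkkkkkkkkkk
275 ........................kk##+kkkkkkkkkkkkkkkkkkkkkkkkkk
276 ........................kk+##kkkkk.kkkkkkkkkkkkkkkkkkk.
277 .........................k+##+kkkkkkkkkkkk.kkkkkkkkkkk+
278 .........................k.###.kkkkkkkkkkkkkkkkkkkkkk.#
279 ..........................k.###kkkkkkkkkkkkkk.kkkkkkk+#
280 ..........................kk+###.kkkkkkkkkkkkkkkkkkk+#+
281 ...........................kk+###+kkkkkkkkkkkkkkk++##+.
282 ............................kk+####+.kkkkkkkkkk.+###+.k
283 .............................kkk+######....+++#####.kkk
284 ..............................kkkk+##############+kkkk.
```

Request:
{"method": "carry_out", "body": {"targets": [[0.5, 0, -0.15, 0, -1], [0.6, 0, -0.1, 0, -1], [0.6, 0, -0.1, 0, -1], [0.6, 0, 0, 0, -1], [0, 0, 0, 0, -1]]}}

```text
t: 17.45
eef_pos: [0.5169, -0.0018, 0.0516]
tool_rot: [-0.0, 0.966, 0.259, -0.001]
contact_force: [-5.1, -1.6, 8.0]
gripper_width: 0.506
grasp_force: 33.1
```

```bash
python3 - <<'E'
from h import *
move(.5434,.014,.062,-60)
a=imaging.read_camera("scene")[:,:,::-1];cv2.imwrite("pics/s10.png",a)
print(ringpred(bot.get_obs()["eef_pos"],-60))
ascii(a,222,270,300,345)
E
```

```text
t 17.45 TCP [ 0.5169 -0.0018  0.0516] psi -59.97 tilt [-1.7e-03  1.0e-04 -1.0e+00] q [-0.65  0.58  0.69  2.1  -0.6   0.66 -0.6 ] w 0.506 gf 33.1 F [-5.1 -1.6  8. ] T [-0.41  1.28  0.03]
turn(tool) 0.03 then xyz cm [ 3.08 -0.04 -1.04]
{-10: [329.4, 255.7], 0: [329.4, 259.3], 10: [329.2, 262.2], 20: [328.9, 264.4], 30: [328.4, 265.9], 40: [327.8, 266.5], 50: [327.0, 266.4], 60: [326.2, 265.5], 70: [325.4, 263.9], 80: [324.5, 261.6], 90: [323.5, 258.7]}
222 .....kkkkkkkkkkk......##...........kkkkkkkkkk
223 kk..kkkkkkkkkkkk..........##.......kkkkkkkkkk
224 kkkkkkkkkkkkkkk................##kkkkkkkkkkkk
225 kkkkkkkkkkkkkk...................kkkkkkkkkkkk
226 kkkkkkkkkkkkk....................kkkkkkkkkk..
227 kkkkkkkkkkkkk....................kkkkkkkkk..#
228 kkkkkkkkkkkk.......#.............kkk.kkkk....
229 kkkkkkkkkkkk......+##++++++++....kkk++.kk....
230 kkkkkkkkkkkk....+++########+++.k.kkk+++kk....
231 kk..kkkkkkkk.+++##############+kkkkk+++kk....
232 .....kkkkkk..++###############+kkkkk+++kk....
233 .....kkkk..+.++#############++kkkkkk+++kk....
234 .....kkkk.++.k+++########+++.kkkkkkk+++kk
[... 1054 characters left out ...]

256 .............kkkkkkkkkkkkkkkkkkkkk++.........
257 ..............kkkkkkkkkkkkkkkkkkk.++.........
258 .............+.kkkkkkkkkkkkkkkk.++++.........
259 .............++++kkkkkkkkk...++++++..........
260 ..............+++++++++++++#++##+++..........
261 ..............++++##+########++++...++.......
262 ................++++++++++##++++kk.......++..
263 ................kk.+++++++++++++++kk.....++..
264 ...............kk+++++++++++++++++++kk.......
265 ..............kk++++++++++++++.kk+++#.k......
266 .............k+#++.+++++++++++kkkkk+#++k.....
267 ............k+##+kkk..++++++++kkkkkk.+#+k....
268 ...........k+##+kkkkkkkk.+++++kkkkkkk.+#.k...
269 ..........kk+#+kkkkkkkkkkkkkkkkkkkkkkk+##+k..
```

Request:
{"method": "carry_out", "body": {"targets": [[0, 0, -1, 0, -1], [1.5, 0, 0, 0, -1], [1.5, 0, 0, 0, -1], [0, 0, 0.6, 0, -1], [0, 0, 0.4, 0, -1], [0, 0, 0, 0, -1]]}}

```text
t: 18.1
eef_pos: [0.544, 0.0138, 0.0524]
tool_rot: [-0.001, 0.966, 0.259, 0.001]
contact_force: [-1.3, 2.6, 13.1]
gripper_width: 0.507
grasp_force: 33.7
```

Request:
{"method": "carry_out", "body": {"targets": [[0, 0, 0.3, 0, -1], [0, 0, 0, 0, -1]]}}

```text
t: 18.3
eef_pos: [0.5455, 0.0132, 0.0515]
tool_rot: [-0.001, 0.966, 0.258, 0.003]
contact_force: [-5.1, 2.2, 33.2]
gripper_width: 0.502
grasp_force: 37.2
```

Request:
{"method": "carry_out", "body": {"targets": [[0, 0, -0.2, 0, -1], [0, 0, 0, 0, -1], [0, 0, 0, 0, 0.2], [0, 0, 0, 0, 0.5], [0, 0, 0, 0, 1], [0, 0, 0, 0, 1], [0, 0, 0, 0, 1], [0, 0, -2, 0, 1], [0, 0, -4, 0, 1], [0, 0, -4, 0, 1], [-4, 0, -2, 0, 1], [-4, 0, 0, 0, 1]]}}

```text
t: 19.5
eef_pos: [0.4758, -0.027, 0.1726]
tool_rot: [0.001, 0.966, 0.26, 0.003]
contact_force: [-0.4, -0.4, 0.2]
gripper_width: 0.998
grasp_force: 0.0
```

Request:
{"method": "carry_out", "body": {"targets": [[-4, -2, 0, 0, 1], [-3, -4, 0, 0, 1], [0, -5, 0, 0, 1], [0, -5, 0, 0, 1], [0, -4, 0, 0, 1], [0, 0, 0, 0, 1]]}}

```text
t: 20.1
eef_pos: [0.3209, 0.1049, 0.1709]
tool_rot: [-0.001, 0.965, 0.262, -0.0]
contact_force: [-0.0, 0.5, 0.2]
gripper_width: 1.002
grasp_force: 0.0
```

```bash
python3 - <<'E'
from h import *
move(.5434,.014,.062,-60)
a=imaging.read_camera("scene")[:,:,::-1];b=imaging.read_camera("top")[:,:,::-1]
cv2.imwrite("pics/sA.png",a);cv2.imwrite("pics/tA.png",b)
cv2.imwrite("pics/v9.png",np.hstack([cv2.resize(a[220:300,290:360],(400,457),interpolation=cv2.INTER_CUBIC),cv2.resize(b[225:281,295:344],(400,457),interpolation=cv2.INTER_CUBIC)]))
E
```

```text
t 20.1 TCP [0.3209 0.1049 0.1709] psi -59.58 tilt [-0.0014  0.0016 -1.    ] q [-1.37 -0.09  0.86  2.4   0.09  0.81 -1.62] w 1.002 gf 0.0 F [-0.   0.5  0.2] T [-0.01 -0.06  0.03]
turn(tool) 0.42 then xyz cm [14.72 19.   10.89]
```

View pics/v9.png

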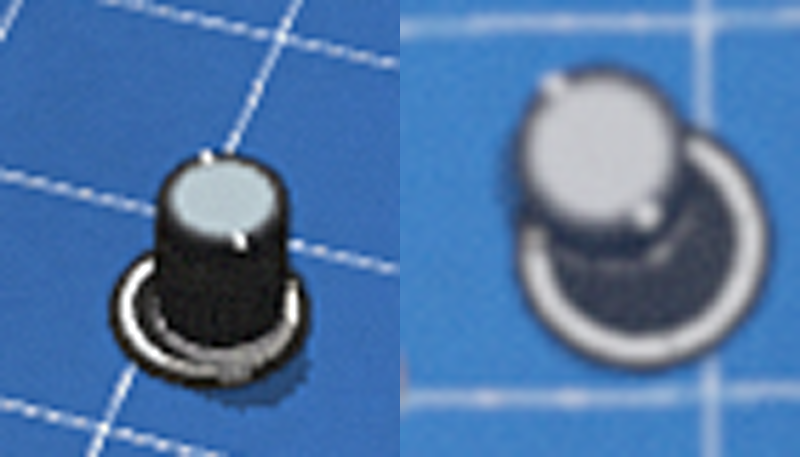

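The lens stands upright and free on the pad. Rim marks are at (553,85) and (648,213) in the top crop, and (206,157) and (240,238) in the scene crop.

```bash
python3 - <<'E'
from h import *
im=dict(top=cv2.imread("pics/tA.png"),scene=cv2.imread("pics/sA.png"))
for n,P in dict(top=[(313.7,235.4),(325.4,251.1)],scene=[(326.1,247.5),(332,261.7)]).items():
    b=[blob(im[n],p,1,lambda P:P.min(-1)-150) for p in P]
    for Q in(P,b):
        a,c=[onz(n,*q,.072) for q in Q];d=a-c
        print(n,np.round(Q,1).tolist(),"mid",((a+c)/2).round(4),"len",np.hypot(*d).round(4),"yaw",np.degrees(np.arctan2(d[1],d[0])).round(1))
    hsv=cv2.cvtColor(im[n],cv2.COLOR_BGR2HSV);m=((hsv[...,1]<60)&(hsv[...,2]>130)).astype(np.uint8)
    k,lab,st,ce=cv2.connectedComponentsWithStats(m,connectivity=4)
    c0=np.mean(P,0).round().astype(int);l=lab[c0[1],c0[0]];print(" glass",ce[l].round(2),st[l],onz(n,*ce[l],.072).round(4))
E
```

```text
top [[313.7, 235.4], [325.4, 251.1]] mid [0.5614 0.0261] len 0.0396 yaw 35.2
top [[313.9, 235.3], [324.6, 250.6]] mid [0.5621 0.0267] len 0.0376 yaw 33.4
 glass [319.2  242.82] [310 234  19  19 276] [0.5623 0.0267]
scene [[326.1, 247.5], [332.0, 261.7]] mid [0.5614 0.0246] len 0.038 yaw -145.6
scene [[325.9, 247.7], [331.6, 261.5]] mid [0.5615 0.024 ] len 0.0368 yaw -145.7
 glass [328.62 254.25] [320 246  18  18 199] [0.5609 0.0237]
```

Request:
{"method": "carry_out", "body": {"targets": [[2.8, 3.15, 0, 0, 1], [2.8, 3.15, 0, 0, 1], [2.8, 3.15, 0, 0, 1], [2.8, 3.15, 0, 0, 1], [2.8, 3.15, 0, 0, 1], [2.8, 3.15, 0, 0, 1], [0, 0, 0, -8, 1], [0, 0, 0, -8, 1], [0, 0, 0, -8, 1], [0, 0, 0, -8, 1], [0, 0, 0, -7.6, 1], [0, 0, 0, 0, 1]]}}

```text
t: 21.4
eef_pos: [0.555, 0.0226, 0.17]
tool_rot: [-0.001, 0.822, 0.57, -0.002]
contact_force: [-0.7, -0.4, -0.7]
gripper_width: 1.002
grasp_force: 0.0
```

```bash
python3 - <<'E'
from h import *
move(.5615,.0255,.035,-20)
E
```

```text
t 21.4 TCP [0.555  0.0226 0.17  ] psi -20.54 tilt [-0.0035 -0.0012 -1.    ] q [-0.7   0.42  0.7   1.94 -0.34  0.91 -0.18] w 1.002 gf 0.0 F [-0.7 -0.4 -0.7] T [ 0.05 -0.06  0.04]
turn(tool) -0.54 then xyz cm [ 0.5   0.51 13.5 ]
```

Request:
{"method": "carry_out", "body": {"targets": [[0.5, 0.5, 0, -0.5, 1], [0, 0, 3, 0, 1], [0, 0, 3, 0, 1], [0, 0, 0, 0, 1], [0, 0, 0, 0, 1]]}}

```text
t: 21.9
eef_pos: [0.5612, 0.0272, 0.1102]
tool_rot: [-0.001, 0.819, 0.573, -0.002]
contact_force: [-0.1, -0.6, 0.5]
gripper_width: 1.0
grasp_force: 0.0
```

```bash
python3 - <<'E'
from h import *
move(.5615,.0255,.035,-20)
E
```

```text
t 21.9 TCP [0.5612 0.0272 0.1102] psi -20.06 tilt [-0.0044 -0.0013 -1.    ] q [-0.65  0.52  0.64  1.96 -0.42  0.8  -0.12] w 1.0 gf 0.0 F [-0.1 -0.6  0.5] T [-0.03 -0.01 -0.03]
turn(tool) -0.06 then xyz cm [-0.15  0.09  7.52]
```

Request:
{"method": "carry_out", "body": {"targets": [[-0.15, 0.1, 2.5, 0, 1], [0, 0, 2.5, 0, 1], [0, 0, 2.5, 0, 1], [0, 0, 0, 0, 1], [0, 0, 0, 0, 0.3], [0, 0, 0, 0, 0.1], [0, 0, 0, 0, -1], [0, 0, 0, 0, -1], [0, 0, 0, 0, -1], [0, 0, 0, 0, -1], [0, 0, 0, 0, -1]], "force": 40}}

```text
t: 23.0
eef_pos: [0.5623, 0.026, 0.0368]
tool_rot: [-0.001, 0.819, 0.574, -0.0]
contact_force: [-0.9, 0.2, 7.0]
gripper_width: 0.508
grasp_force: 39.6
```

```bash
python3 - <<'E'
from h import *
move(.5615,.0255,.035,-20)
a=imaging.read_camera("scene")[:,:,::-1];b=imaging.read_camera("top")[:,:,::-1]
cv2.imwrite("pics/sB.png",a);cv2.imwrite("pics/tB.png",b)
A=cv2.imread("pics/sA.png")
# shift of the barrel/ring between standing free and gripped
T=A[264:288,312:350]
ascii(A,246,290,305,350);print();ascii(a,246,290,305,350)
E
```

```text
t 23.0 TCP [0.5623 0.026  0.0368] psi -19.96 tilt [-1.e-03  6.e-04 -1.e+00] q [-0.57  0.62  0.55  2.   -0.52  0.66 -0.04] w 0.508 gf 39.6 F [-0.9  0.2  7. ] T [0.06 0.3  0.02]
turn(tool) 0.04 then xyz cm [-0.08 -0.06  0.18]
246 .....................#...#...................
247 ....................##+......................
248 ....................+##+++++.................
249 ................k.++#########+...............
250 ................++############++k............
251 ..............k.+###############.k...........
252 ...............+################+............
253 #............k++#################.k..........
254 #..#.........k+##################+k..........
255 .............k++#################+k..........
256 .............k.+################++k..........
257 .............kk+################+.k..........
258 .............kk.+##############+.kk..........
259 ............kkkk.++###########+.kkk..........
260 ............kkkkk.+++#######+++kkkk..........
261 ............kkkkkkk.++++++##kkkkkkk..........
262 ............kkkkkkkkkkkk..##kkkkkkk+##.......
263 ............kkkkkkkkkk
[... 2824 characters left out ...]

276 ....kk+##kkk.+.kk+++.kkkkkkkkkkkkk+++kk......
277 .....k+##+kk.++kk.+.kkkkkkkkkkkkk++#+kk......
278 .....k.###kkk+++kkkkkkkkkkkkkkkk++#+kk.......
279 ......k.##+kkk+++.kkkkkkkkkkkk++++#+kk.......
280 ......kk+##+kkk+++++.kkkk..++++++#+kkk.......
281 .......kk+###+kk.++++++++++++++##+kkk........
282 .......kkk+###+.kk.+++++++++++#++kkk.........
283 .........kkk+#+++++.+++++++++++kkkk..........
284 ..........kkkk+++++++#+++++++.kkkk...........
285 .......#...kkkkkk.+++++++++++kkk.............
286 ......##......kkkkkkkkkk++...kk..............
287 ......##.........kkkkkkkkkkk.................
288 .....##......................................
289 .....##......................................
```

Request:
{"method": "carry_out", "body": {"targets": [[0, 0, -2, 0, -1], [0, 0, -4, 0, -1], [0, 0, -4, 0, -1], [-3.49, 1.24, 0, 0, -1], [-3.49, 1.24, 0, 0, -1], [-3.49, 1.24, 0, 0, -1], [-3.49, 1.24, 0, 0, -1], [-3.49, 1.24, 0, 0, -1], [-3.49, 1.24, 0, 0, -1], [-3.49, 1.24, 0, 0, -1], [0, 0, 0, 0, -1]]}}

```text
t: 24.2
eef_pos: [0.5581, -0.2404, 0.1367]
tool_rot: [0.001, 0.821, 0.57, -0.002]
contact_force: [-1.0, 0.0, -1.5]
gripper_width: 0.507
grasp_force: 41.3
```

Request:
{"method": "carry_out", "body": {"targets": [[0, 0, 0, -8, -1], [0, 0, 0, -8, -1], [0, 0, 0, -8, -1], [0, 0, 0, -8, -1], [0, 0, 0, -8, -1], [0, 0, 0, -7.5, -1], [0, 0, 2, 0, -1], [0, 0, 0, 0, -1], [0, 0, 0, 0, -1]]}}

```text
t: 25.1
eef_pos: [0.5593, -0.233, 0.1154]
tool_rot: [-0.002, 0.519, 0.855, -0.001]
contact_force: [0.2, -0.1, -1.2]
gripper_width: 0.506
grasp_force: 41.3
```

```bash
python3 - <<'E'
from h import *
move(.5604,-.2333,.1,27.5)
E
```

```text
t 25.1 TCP [ 0.5593 -0.233   0.1154] psi 27.53 tilt [-4.4e-03 -1.0e-04 -1.0e+00] q [-0.03  0.53  0.43  1.85 -0.29  0.83  1.03] w 0.506 gf 41.3 F [ 0.2 -0.1 -1.2] T [-0.05 -0.03 -0.06]
turn(tool) 0.03 then xyz cm [-0.08  0.09  1.54]
```

Request:
{"method": "carry_out", "body": {"targets": [[-0.1, 0.1, 1, 0, -1], [0, 0, 1.2, 0, -1], [0, 0, 0, 0, -1], [0, 0, 0, 0, -1]]}}

```text
t: 25.5
eef_pos: [0.5605, -0.2336, 0.0926]
tool_rot: [-0.002, 0.518, 0.855, -0.001]
contact_force: [0.8, -0.0, -1.5]
gripper_width: 0.498
grasp_force: 41.3
```

```bash
python3 - <<'E'
from h import *
move(.5604,-.2333,.093,27.5)
a=imaging.read_camera("scene")[:,:,::-1];b=imaging.read_camera("top")[:,:,::-1]
cv2.imwrite("pics/sC.png",a);cv2.imwrite("pics/tC.png",b)
cv2.imwrite("pics/v10.png",np.hstack([cv2.resize(a[190:250,180:230],(500,600),interpolation=cv2.INTER_CUBIC),cv2.resize(b[215:275,420:450],(300,600),interpolation=cv2.INTER_CUBIC)]))
p=bot.get_obs()["eef_pos"]
for z in(0,.012,.016,.068):
    c=[p[0],p[1],p[2]-.0328+z];print(z,proj("scene",c).round(1),proj("top",c).round(1))
print(proj("scene",[.5604,-.2333,.055]))
E
```

```text
t 25.5 TCP [ 0.5605 -0.2336  0.0926] psi 27.55 tilt [-4.9e-03 -1.0e-04 -1.0e+00] q [-0.02  0.56  0.42  1.86 -0.3   0.79  1.04] w 0.498 gf 41.3 F [ 0.8 -0.  -1.5] T [-0.02  0.03  0.07]
turn(tool) 0.05 then xyz cm [ 0.03  0.01 -0.04]
0 [204.  228.3] [449.4 241.4]
0.012 [203.2 223.8] [451.  240.3]
0.016 [202.9 222.3] [451.5 239.9]
0.068 [198.9 202. ] [458.6 234.8]
[204.80324009 230.17915987]
```

View pics/v10.png

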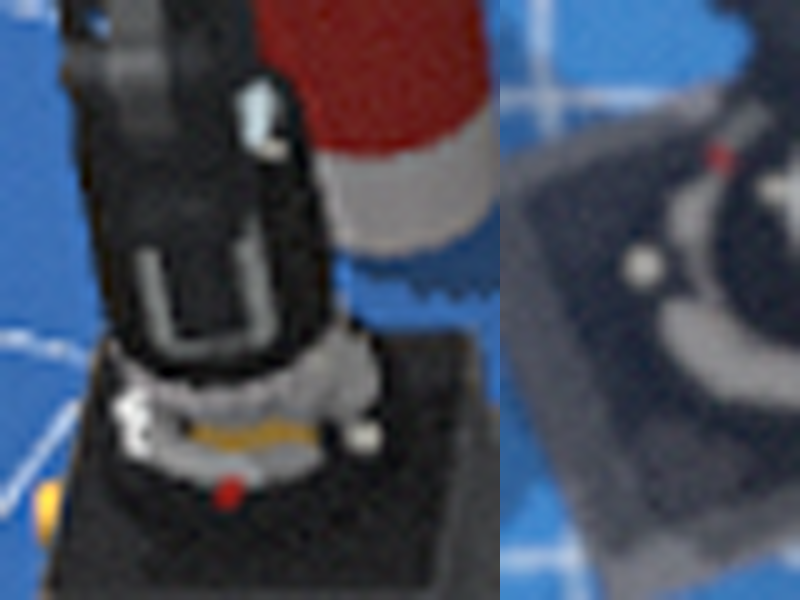

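The scene half shows the lens hovering over the mount, with its rim mark at (275,148) matching the predicted yaw. The white dots are at (130,420) and (362,437). I'll correct slightly, then lower and feel.

Request:
{"method": "carry_out", "body": {"targets": [[0.08, -0.03, 0.2, 0, -1], [0, 0, 0.4, 0, -1], [0, 0, 0.2, 0, -1], [0, 0, 0, 0, -1]], "force": 60}}

```text
t: 26.0
eef_pos: [0.5599, -0.233, 0.0847]
tool_rot: [-0.002, 0.518, 0.855, -0.001]
contact_force: [0.1, 0.0, -0.6]
gripper_width: 0.5
grasp_force: 62.0
```

```bash
python3 - <<'E'
from h import *
move(.5604,-.2333,.093,27.5)
E
```

```text
t 26.0 TCP [ 0.5599 -0.233   0.0847] psi 27.55 tilt [-0.0043  0.     -1.    ] q [-0.01  0.57  0.41  1.86 -0.31  0.78  1.05] w 0.5 gf 62.0 F [ 0.1  0.  -0.6] T [ 0.01 -0.01  0.04]
turn(tool) 0.05 then xyz cm [-0.05  0.03 -0.83]
```

Request:
{"method": "carry_out", "body": {"targets": [[0, 0, 0.2, 0, -1], [0, 0, 0.2, 0, -1], [0, 0, 0, 0, -1]]}}

```text
t: 26.3
eef_pos: [0.56, -0.2332, 0.0811]
tool_rot: [-0.002, 0.518, 0.855, -0.001]
contact_force: [-1.6, -0.5, -2.1]
gripper_width: 0.503
grasp_force: 62.0
```

Request:
{"method": "carry_out", "body": {"targets": [[0, 0, 0.2, 0, -1], [0, 0, 0.2, 0, -1], [0, 0, 0, 0, -1]]}}

```text
t: 26.6
eef_pos: [0.5601, -0.2332, 0.0772]
tool_rot: [-0.002, 0.518, 0.855, -0.001]
contact_force: [-1.8, 0.9, 3.4]
gripper_width: 0.498
grasp_force: 62.3
```

Request:
{"method": "carry_out", "body": {"targets": [[0, 0, 0.15, 0, -1], [0, 0, 0.15, 0, -1], [0, 0, 0, 0, -1]]}}

```text
t: 26.9
eef_pos: [0.5603, -0.2333, 0.0759]
tool_rot: [-0.001, 0.519, 0.855, -0.001]
contact_force: [-6.8, 2.3, 18.5]
gripper_width: 0.5
grasp_force: 64.0
```

Request:
{"method": "carry_out", "body": {"targets": [[0, 0, 0.2, 0, -1], [0, 0, 0, 0, -1]]}}

```text
t: 27.1
eef_pos: [0.5603, -0.2333, 0.0757]
tool_rot: [-0.002, 0.519, 0.855, -0.0]
contact_force: [-11.8, 5.0, 36.8]
gripper_width: 0.5
grasp_force: 65.7
```

Request:
{"method": "carry_out", "body": {"targets": [[0, 0, -0.25, 0, -1], [0, 0, 0, 5, -1], [0, 0, 0, 6, -1], [0, 0, 0, 6, -1], [0, 0, 0, 6, -1], [0, 0, 0, 6, -1], [0, 0, 0, 0, -1]]}}

```text
t: 27.8
eef_pos: [0.5606, -0.2331, 0.0759]
tool_rot: [-0.001, 0.717, 0.697, -0.001]
contact_force: [-4.6, 2.5, 14.8]
gripper_width: 0.505
grasp_force: 63.2
```

```bash
python3 - <<'E'
from h import *
move(.5603,-.2333,.0757,-35.5)
E
```

```text
t 27.8 TCP [ 0.5606 -0.2331  0.0759] psi -1.61 tilt [-0.0028  0.     -1.    ] q [-0.1   0.61  0.54  1.87 -0.43  0.78  0.64] w 0.505 gf 63.2 F [-4.6  2.5 14.8] T [ 0.63  1.3  -0.19]
turn(tool) 33.89 then xyz cm [-0.03 -0.02  0.02]
```

Request:
{"method": "carry_out", "body": {"targets": [[0, 0, 0, 6, -1], [0, 0, 0, 6, -1], [0, 0, 0, 6, -1], [0, 0, 0, 6, -1], [0, 0, 0, 6, -1], [0, 0, 0, 4, -1], [0, 0, 0, 0, -1]]}}

```text
t: 28.5
eef_pos: [0.5608, -0.2334, 0.0759]
tool_rot: [-0.0, 0.889, 0.457, -0.001]
contact_force: [-3.8, 2.4, 14.3]
gripper_width: 0.499
grasp_force: 63.2
```

```bash
python3 - <<'E'
from h import *
move(.5603,-.2333,.0757,-35.5)
E
```

```text
t 28.5 TCP [ 0.5608 -0.2334  0.0759] psi -35.55 tilt [-2.4e-03 -3.0e-04 -1.0e+00] q [-0.21  0.66  0.69  1.88 -0.57  0.81  0.17] w 0.499 gf 63.2 F [-3.8  2.4 14.3] T [ 0.65  1.12 -0.12]
turn(tool) -0.05 then xyz cm [-0.02 -0.04  0.02]
```

Request:
{"method": "carry_out", "body": {"targets": [[0, 0, 0, 2, -1], [0, 0, 0, 2, -1], [0, 0, 0, 1.5, -1], [0, 0, 0, 0, -1]]}}

```text
t: 28.9
eef_pos: [0.561, -0.2326, 0.0759]
tool_rot: [-0.001, 0.91, 0.415, -0.001]
contact_force: [-3.6, 2.3, 15.0]
gripper_width: 0.502
grasp_force: 63.2
```

```bash
python3 - <<'E'
from h import *
move(.5603,-.2333,.0757,-35.5)
E
```

```text
t 28.9 TCP [ 0.561  -0.2326  0.0759] psi -40.9 tilt [-0.0025  0.001  -1.    ] q [-0.22  0.67  0.72  1.88 -0.59  0.82  0.09] w 0.502 gf 63.2 F [-3.6  2.3 15. ] T [1.12 1.12 0.28]
turn(tool) -5.4 then xyz cm [-0.1  -0.01  0.02]
```

Request:
{"method": "carry_out", "body": {"targets": [[0, 0, 0, 1.5, -1], [0, 0, 0, 1.5, -1], [0, 0, 0, 0, -1]]}}

```text
t: 29.2
eef_pos: [0.5611, -0.2319, 0.0759]
tool_rot: [-0.001, 0.92, 0.392, -0.001]
contact_force: [-4.1, 5.6, 16.3]
gripper_width: 0.496
grasp_force: 63.2
```

```bash
python3 - <<'E'
from h import *
move(.5603,-.2333,.0757,-35.5)
E
```

```text
t 29.2 TCP [ 0.5611 -0.2319  0.0759] psi -43.85 tilt [-0.0025  0.0018 -1.    ] q [-0.23  0.67  0.73  1.88 -0.6   0.83  0.05] w 0.496 gf 63.2 F [-4.1  5.6 16.3] T [1.38 1.07 0.44]
turn(tool) -8.35 then xyz cm [-0.16  0.01  0.02]
```

Request:
{"method": "carry_out", "body": {"targets": [[0, 0, -0.2, -1.5, -1], [0, 0, -0.1, -1, -1], [0, 0, -0.1, 0, -1], [0, 0, 0, 0, -1], [0, 0, 0, 0, 0.2], [0, 0, 0, 0, 0.5], [0, 0, 0, 0, 1], [0, 0, 0, 0, 1], [0, 0, 0, 0, 1], [0, 0, -2, 0, 1], [0, 0, -4, 0, 1], [0, 0, -4, 0, 1]]}}

```text
t: 30.4
eef_pos: [0.5598, -0.2331, 0.1794]
tool_rot: [-0.001, 0.912, 0.411, -0.003]
contact_force: [1.3, -0.1, 0.6]
gripper_width: 1.002
grasp_force: 0.0
```

Request:
{"method": "carry_out", "body": {"targets": [[0, 0, -4, 0, 1], [4, 0, -2, 0, 1], [4, 0, 0, 0, 1], [4, 0, 0, 0, 1], [4, 0, 0, 0, 1], [4, 0, 0, 0, 1], [0, 0, 0, 0, 1]]}}

```text
t: 31.1
eef_pos: [0.6966, -0.0756, 0.2368]
tool_rot: [-0.002, 0.91, 0.416, -0.001]
contact_force: [0.1, 1.3, -1.1]
gripper_width: 0.998
grasp_force: 0.0
```

```bash
python3 - <<'E'
from h import *
move(.5603,-.2333,.0757,-35.5)
a=imaging.read_camera("scene")[:,:,::-1];b=imaging.read_camera("top")[:,:,::-1]
cv2.imwrite("pics/sD.png",a);cv2.imwrite("pics/tD.png",b)
for d in(15,19,23):
  t=np.radians(d)
  for s in(1,-1):
    p=[.5595+s*.02*np.cos(t),-.233+s*.02*np.sin(t),.1125];print(d,proj("scene",p).round(1),proj("top",p).round(1))
ascii(a,195,245,180,232);ascii(b,220,265,430,475)
E
```

```text
t 31.1 TCP [ 0.6966 -0.0756  0.2368] psi -40.89 tilt [-0.0031  0.0022 -1.    ] q [-0.49  0.64  0.82  1.52 -0.49  1.2  -0.3 ] w 0.998 gf 0.0 F [ 0.1  1.3 -1.1] T [ 0.02 -0.06  0.05]
turn(tool) -5.39 then xyz cm [-20.76  -1.94  16.11]
15 [198.7 215. ] [452.4 227.2]
15 [203.1 201.2] [459.5 247.2]
19 [199.4 215.1] [451.8 227.5]
19 [202.4 201.2] [460.2 247. ]
23 [200.2 215. ] [451.1 227.7]
23 [201.7 201.2] [460.8 246.7]
195 ....kkkkkkkkkkkkkk....kkkkkkkkkkkkkkkkkkkkkk........
196 .....kkkkkkkkkkkkk...kkkkkkkkkkkkkkkkkkkkkk.........
197 ....kkkkkkkkkkkkkk..kkkkkkkkkkkkkkkkkkkkkkk.........
198 .....kkkkkkkkkkkkk..kkkkkkkkkkkkkkkkkkkkkk..........
199 .....kkkkkkkkkkkkk..kkkkkkkkkk.kkkkkkkkkk...........
200 .....kkkkkkkkkkkkkkkkkkkkkkkkk.kkkkkkkkkk........+..
201 .....kkkkkkkkkkkkkkkkkk..kkkkkkkkkkkkkkk........++..
202 .....kkkkkkkkkkkkkkkkkk...kkkkkkkkkkkkk........+++..
203 .....kk..kkkkkkkkkkkkkkkkkk.kkkkkkkk..........++++..
204 .....kk..kkkkkkkkkkkkkkkkkk.kkkkkkkk........++++++..
205 ......k..kkkkkkkkkkkkkkkkkkkkkkkkkk+....++++++++++..
206 .......k.kkkkkkkkkkkkkkkkkkkkkkkkk++++++++++++++++
[... 3718 characters left out ...]

251 ........++##++++......++####++.......+.......
252 ....k...+++###+++++++++###+++................
253 ....k....+++#####+#+#####+++.................
254 ......k...+++++++#####..++...................
255 +...........++++++++++.......................
256 ++...............++++................+.......
257 +.................................++++.......
258 +..............................++++++++......
259 +.............................+++++++++......
260 .++.......................++++++++++++++.....
261 .++.....................++++++++++++++++.....
262 .+++.................++++++++++++++++++......
263 ..++..............++++++++++++++++++.........
264 ..+............++++++++++++++++++............
```

```bash
python3 - <<'E'
from h import *
im=dict(top=cv2.imread("pics/tD.png"),scene=cv2.imread("pics/sD.png"))
B=[blob(im["top"],p,1,lambda P:P.min(-1)-120) for p in((451.5,226.5),(457.3,246.5))]
a,c=[onz("top",*p,.1125) for p in B];d=a-c;print(np.round(B,1).tolist(),np.hypot(*d),np.degrees(np.arctan2(d[1],d[0])),(a+c)/2)
# triangulated height of the near rim mark
s=blob(im["scene"],(197.5,214),1,lambda P:P.min(-1)-120)
(o1,d1),(o2,d2)=ray("top",*B[0]),ray("scene",*s)
k=np.linalg.lstsq(np.c_[d1,-d2],o2-o1,rcond=None)[0];p,q=o1+k[0]*d1,o2+k[1]*d2;print("near mark",p.round(4),q.round(4))
for n in im:
    o=cv2.imread(f"pics/{n}0.png");df=(cv2.absdiff(o,im[n]).max(-1)>60).astype(np.uint8)
    for nm,X in dict(can=(.441,-.264,.03),spool=(.589,.295,.03),jar=(.514,.099,.03),drv=(.69,-.08,.012),tip=(.66,.06,.004)).items():
        u,v=proj(n,X).round().astype(int);print(n,nm,int(df[v-9:v+10,u-9:u+10].sum()),end="; ")
    print()
E
```

```text
[[451.7, 226.6], [457.3, 245.9]] 0.038049845483165645 11.920608749347103 [ 0.56144195 -0.23042414]
near mark [ 0.5796 -0.226   0.1144] [ 0.5805 -0.2287  0.1153]
top can 0; top spool 12; top jar 253; top drv 276; top tip 288; 
scene can 171; scene spool 0; scene jar 0; scene drv 0; scene tip 5;
```

```bash
python3 -c "
from station import bot
print(bot.hand_in())"
```

```text
the job is handed in; nothing more can be done
None
```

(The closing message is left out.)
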